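# Restack the sample trays, longest at the bottom

## Robot

A 6-joint arm with a two-finger parallel gripper is mounted at the origin on the work surface. World frame = base frame: x ahead of the robot, y to its left, z up, the work surface at z = 0. Lengths are in m, angles in rad, forces in N, time in s.
With the tool pointing down it reaches from about 0.375 to 0.975 m from the base axis. Payload 3.8 kg.
Tool frame: the origin (TCP) lies midway between the tips of the shut fingers; the grasp point (between the pads) lies 19 mm behind it; z points along the fingers, y is the line along which they close (so a half turn about z gives the same grasp; the last joint's range is limited). The gripper opens to 85 mm and grips with 20 to 120 N. Pads are 22 mm wide; open, the fingers measure 114 mm over their backs; the gripper's body (76 mm by 85 mm) begins 54 mm behind the grasp point. The pads swing forward as they close: fully open they stand 13 mm farther back than shut.
Start: joints at [1.257, 0.264, 1.604, -0, 1.274, -0.037], TCP at [0.184, 0.649, 0.231] pointing down, gripper open.
Joint ranges: [-2.63, 2.63], [-0.94, 2.18], [0.31, 2.57], [-1.31, 4.45], [0, 2.66], [-2.55, 2.55]. Speed limits (rad/s): [2.57, 2.57, 3.14, 3.14, 3.14, 3.14].

## Interface

Orientations are given as a rotation vector (axis times angle).
In Python, from workcell import bot, imaging gives the robot as it stands.
- The arm moves only by the tool step_arm, never from a script. Its argument "series" is a list of rows, each an object of numbers: "grip": the closure, from -1 (fully open) to 1 (shut); "x", "y", "z": the shift along the tool's x, y, z normalised to -1 to 1, where 1 is 500 mm; "ax", "ay", "az": the turn, a rotation vector about the tool's x, y, z normalised to -1 to 1, where 1 is 30 degrees. A call has 1 to 12 rows; each row is the pose to reach, as a shift and turn from the pose commanded when the call began, along the tool's axes at that moment; what a row does not reach only later rows make up. A row lasts 1/10 s, in which the tool goes at most 50 mm and 8.59 degrees, less where a joint would pass 70% of its speed; a pose out of reach is approached as far as the arm can. A call with a number of a shift or a turn outside -1 to 1 is refused whole. A call with a gripper value outside its range is refused whole. The fingers move at their own pace and stop on an object; "force" is the grip in N (left out, the last holds). Time passes only in rows, so rows that repeat a pose let the fingers close. It gives the time, the measured TCP pose, the force, the opening and the grip force at its end, in the units of the state.
- bot.read_state(): the state, without advancing time (a new reading comes with each control period).
- imaging.read_camera(name): name is "side" or "top"; returns a dict with "img" (420x560x3 uint8, red, green, blue), "fx", "fy", "cx", "cy" (pixels), "R" (3x3) and "t" (3): a world point X has camera coordinates R X + t. Camera axes: x right, y down, z forward; pixel columns grow to the right and rows downward; lengths in m; the calibration is good to about 2 mm. A picture is of the moment at which its call begins. There is no depth.
- bot.finish_job(): hands the job in; it is judged then, once.
The state is a dict: "time": time; "q": joint angles; "joint_vel": joint speeds; "joint_torque": joint torques, N m; "tool_pos": TCP position; "tcp_rot": TCP orientation; "wrist_force": force on the tool from outside, world axes, zero at the start; "torque": the same for the moment, N m; "width": opening from 0.0 (shut) to 1.0 (fully open); "grip_force": force on a finger pad.
Only numpy, scipy, OpenCV 4.12 (cv2) and the standard library are available. Lean on these libraries where they do the work, as an engineer would, in place of code of your own. Each camera call takes 0.05 s, during which the arm holds its last target. There are 200 camera calls.

## Task

The four sample trays from the drying trolleys must go back as one stack on the steel stand, but the shortest tray has been left standing there: park it in the middle of the rubber mat first. Then stack the trays on the stand one at a time, longest at the bottom, then the second longest, the third longest and finally the shortest on top, each upright, centred on what is beneath it and lined up lengthwise with the stand. Leave the glass jar standing where it is, and let go of everything at the end.

Things in the scene. Friction and masses are not known exactly. Their poses are not given: they have to be found in the camera images.
- tray_a_mid (a point): centre, half-way up, of the longest of four small white plastic sample trays with latticed sides and brown dried fruit inside: 165 mm long, 62 mm wide, 38 mm high, about 202 g, open on top but for two flat cross bars flush with the rim, on which the next tray stands flat (stacked trays do not nest: each adds its full 38 mm; only length tells the trays apart). x along its length, y across its width, z up; at the start it stands on the table.
- tray_b_mid (a point): centre, half-way up, of the second longest of four small white plastic sample trays with latticed sides and brown dried fruit inside: 135 mm long, 62 mm wide, 38 mm high, about 188 g, open on top but for two flat cross bars flush with the rim, on which the next tray stands flat (stacked trays do not nest: each adds its full 38 mm; only length tells the trays apart). x along its length, y across its width, z up; at the start it stands on the table.
- tray_c_mid (a point): centre, half-way up, of the third longest of four small white plastic sample trays with latticed sides and brown dried fruit inside: 108 mm long, 62 mm wide, 38 mm high, about 174 g, open on top but for two flat cross bars flush with the rim, on which the next tray stands flat (stacked trays do not nest: each adds its full 38 mm; only length tells the trays apart). x along its length, y across its width, z up; at the start it stands on the table.
- tray_d_mid (a point): centre, half-way up, of the shortest of four small white plastic sample trays with latticed sides and brown dried fruit inside: 82 mm long, 62 mm wide, 38 mm high, about 161 g, open on top but for two flat cross bars flush with the rim, on which the next tray stands flat (stacked trays do not nest: each adds its full 38 mm; only length tells the trays apart). x along its length, y across its width, z up; at the start it stands on the steel stand.
- stand_top (a point): centre of the upper face, 18 mm above the table, of the fixed low stand: a flat perforated stainless plate 190 mm long, 86 mm wide on rubber feet. x along its length, z up.
- mat_top (a point): centre of the upper face, 3 mm above the table, of a fixed black rubber mat, 150 mm long (x), 110 mm wide (y), empty at the start; the parking place.
- jar_mid (a point): centre, half-way up, of a loose amber glass jar with a steel lid, 50 mm across, 85 mm high, 0.3 kg, standing among the trays; not to be moved. z up.

How it is judged:
By the outcome, as a careful person would: the job done as asked, in the order asked, and still so for the second after the job is handed in, with the robot touching nothing.
It also fails if it takes over 131 s, if anything falls off the work surface, if the arm or the gripper's body presses on something with over 40 N, if the wrist force passes 120 N, or if a joint passes its speed limit or range.

## Working session

There is one attempt and no reset: what is moved stays moved. The work goes in short steps, Python scripts to look and compute and a tool call to move; the robot and the scene stay as the last step left them, time stands still between calls to the robot, and variables do not carry over. Pictures are saved under pics/ and viewed, at most 14 in all, crops included, and the job is handed in when it is done.

Besides the shell and the picture viewer there is one more tool, called as name(argument=value, ...) on one line, values as JSON. step_arm: Moves the arm, as the interface text tells. Scaled input: -1 to 1 covers 500 mm each way for a shift and 30 degrees each way for a turn. Its arguments: {"type":"object","properties":{"series":{"type":"array","items":{"type":"object","properties":{"grip":{"type":"number"},"x":{"type":"number","minimum":-1,"maximum":1},"y":{"type":"number","minimum":-1,"maximum":1},"z":{"type":"number","minimum":-1,"maximum":1},"ax":{"type":"number","minimum":-1,"maximum":1},"ay":{"type":"number","minimum":-1,"maximum":1},"az":{"type":"number","minimum":-1,"maximum":1}}}},"force":{"type":"number"}},"required":["series"]}

```bash
mkdir -p pics
python3 - <<'E'
from workcell import bot, imaging
import cv2,pickle
for n in("top","side"):
    c=imaging.read_camera(n); cv2.imwrite(f"pics/{n}0.png",c["img"][:,:,::-1]); pickle.dump(c,open(f"{n}0.pkl","wb"))
    print(n,c["fx"],c["cx"],c["cy"],c["R"],c["t"])
s=bot.read_state();print({k:s[k] for k in("time","tool_pos","tcp_rot","width","wrist_force")})
E
```

```text
top 441.1699125109011 285.659814296064 208.3961922615346 [[ 0.00967367 -0.99976902 -0.01919174]
 [-0.99740823 -0.00827883 -0.0714723 ]
 [ 0.07129691  0.0198334  -0.99725793]] [0.01562844 0.5645552  0.86527882]
side 489.0100956093598 291.5808079430003 209.5376433284531 [[ 0.95741161 -0.28863522 -0.00726123]
 [-0.20547905 -0.66348149 -0.71942385]
 [ 0.20283337  0.69027677 -0.69453337]] [-0.53082291  0.17005817  0.91921765]
{'time': 0.1, 'tool_pos': array([0.18425051, 0.64866155, 0.2300492 ]), 'tcp_rot': array([-0.4332895 , -3.11120947,  0.00321455]), 'width': 1.0010117320662597, 'wrist_force': array([-0.39498607,  0.32681198, -0.17291393])}
```

View pics/top0.png

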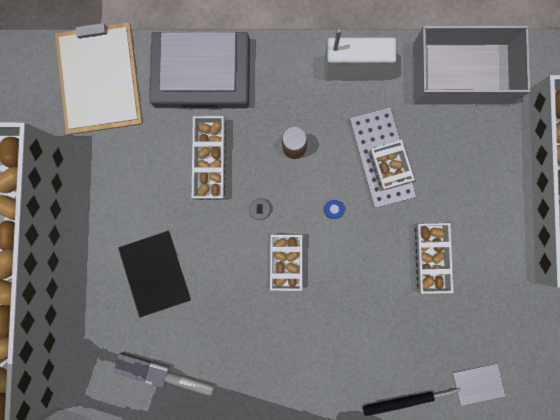

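View pics/side0.png

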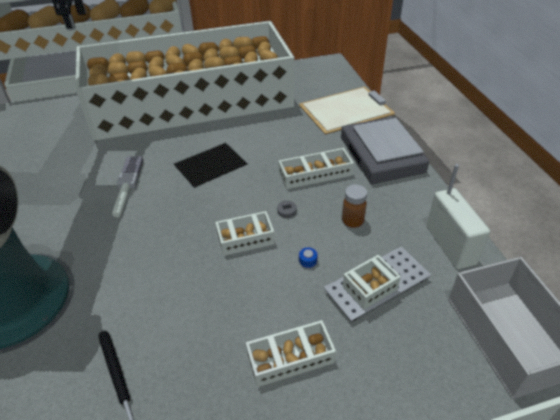

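The top view shows tray A at about (208,158), B at (435,258), C at (287,262) and D at (392,165) on the stand, which has corners near (351,116), (388,109), (415,197) and (375,207). The mat is at (154,273) and the jar at (294,142). The side view agrees.

```bash
cat > h.py <<'E'
import numpy as np,cv2,pickle
from workcell import bot,imaging
def cast(c,uv,z):
    uv=np.atleast_2d(uv).astype(float)
    d=np.c_[(uv[:,0]-c["cx"])/c["fx"],(uv[:,1]-c["cy"])/c["fy"],np.ones(len(uv))]@c["R"]
    o=-c["R"].T@c["t"]
    return o+d*((z-o[2])/d[:,2])[:,None]
def rect(c,mask,roi,z):
    """largest blob in roi (x0,y0,x1,y1), cast on plane z: centre, size, long-axis yaw deg"""
    m=np.zeros_like(mask);x0,y0,x1,y1=roi;m[y0:y1,x0:x1]=mask[y0:y1,x0:x1]
    cs,_=cv2.findContours(m,cv2.RETR_EXTERNAL,cv2.CHAIN_APPROX_NONE)
    k=max(cs,key=cv2.contourArea)[:,0]
    P=cast(c,k,z)[:,:2]
    (ce,(w,h),a)=cv2.minAreaRect((P*1000).astype(np.float32))
    if w<h:w,h,a=h,w,a+90
    return np.round(ce,1),round(w,1),round(h,1),round((a+90)%180-90,1)
def white(c,t=175):
    g=c["img"].min(2);return ((g>t)*255).astype(np.uint8)
E
python3 - <<'E'
from h import *
c=pickle.load(open("top0.pkl","rb"));im=c["img"];s=pickle.load(open("side0.pkl","rb"))
for t in(165,190):
  w=white(c,t)
  for n,r,z in(("A",(180,105,235,210),.038),("B",(405,212,465,305),.038),("C",(260,225,312,300),.038),("D",(365,135,420,192),.056)):
    print(t,n,*rect(c,w,r,z))
print("mat",rect(c,((im.max(2)<45)*255).astype(np.uint8),(110,225,200,325),.003))
g=im.astype(int);
print("px",im[120,360],im[112,380],im[200,390],im[150,345],im[190,430],im[158,197])
print("jar",cast(c,[294,136],.085),cast(s,[356,193],.085))
print("stand", rect(c,((im.min(2)>125)*255).astype(np.uint8),(340,100,425,215),.018))
cv2.imwrite("pics/crop1.png",cv2.resize(im[95:220,330:450,::-1],None,fx=4.5,fy=4.5,interpolation=2))
E
```

```text
165 A [666.  178.1] 163.9 60.1 1.1
165 B [ 469.6 -270.6] 134.5 61.9 1.6
165 C [457.6  19.6] 106.6 60.7 0.5
165 D [ 661.7 -176.3] 109.2 71.4 16.9
190 A [665. 178.] 161.8 59.9 1.1
190 B [ 469.5 -270.4] 132.2 60.4 1.6
190 C [458.5  19.6] 104.9 60.3 0.4
190 D [ 649.7 -185.3] 80.6 60.1 17.1
mat (array([430.9, 287.9]), 146.4, 107.1, 19.1)
px [166 164 175] [164 163 172] [176 176 186] [124 126 128] [120 122 123] [96 98 97]
jar [[0.6964911  0.00503993 0.085     ]] [[6.92996079e-01 5.54215897e-04 8.50000000e-02]]
stand (array([ 668. , -177.2]), 233.1, 97.8, 17.8)
```

View pics/crop1.png

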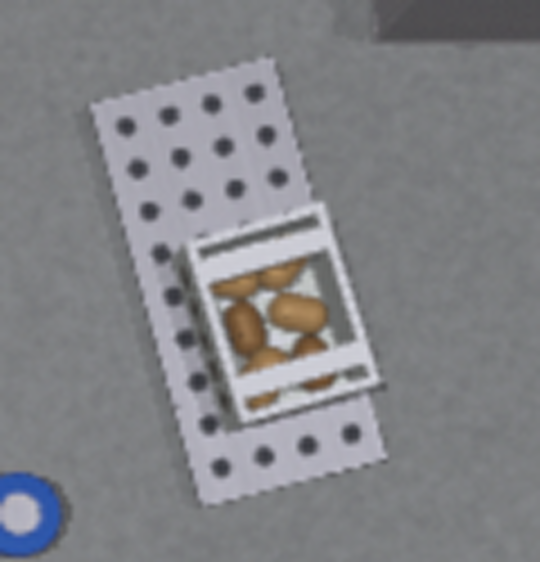

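The crop shows the stand's four corners at crop pixels (92,104), (271,58), (387,459) and (204,505). Tray D sits near its far-right side and is slightly rotated with it.

```bash
cat >> h.py <<'E'
from scipy.spatial.transform import Rotation as Ro
def go(*ts):
    """targets (x,y,z mm, yaw deg) -> scaled shift/turn rows from the current pose"""
    s=bot.read_state();R=Ro.from_rotvec(s["tcp_rot"]);p=np.array(s["tool_pos"])
    print("t",round(s["time"],2),"p",np.round(p*1e3,1),"yaw",round(np.degrees(np.arctan2(*R.as_matrix()[[1,0],0])),1))
    for t in ts:
        T=Ro.from_euler("z",t[3],degrees=True)*Ro.from_euler("x",180,degrees=True)
        print(t,"shift",np.round(R.inv().apply(np.array(t[:3])/1e3-p)/.5,3),"turn",np.round(np.degrees((R.inv()*T).as_rotvec())/30,3))
E
python3 - <<'E'
from h import *
c=pickle.load(open("top0.pkl","rb"))
k=np.array([(92,104),(271,58),(387,459),(204,505)])/4.5+[330,95]-.4
P=cast(c,k,.018)[:,:2]*1e3;print(P.round(1),P.mean(0))
d=(P[0]+P[1]-P[2]-P[3])/2;e=(P[0]+P[3]-P[1]-P[2])/2
print(np.hypot(*d),np.degrees(np.arctan2(d[1],d[0])),np.hypot(*e),np.degrees(np.arctan2(-e[0],e[1])))
s=pickle.load(open("side0.pkl","rb"))
ws=white(s,170)
for n,r,z in(("A",(275,145,358,192),.038),("B",(240,318,342,385),.038),("C",(210,205,280,256),.038)): print(n,*rect(s,ws,r,z))
go((417,230,290,190),(648,-184,150,197))
E
```

```text
[[ 750.8 -108.6]
 [ 772.4 -189.5]
 [ 590.4 -239.6]
 [ 569.2 -158.3]] [ 670.71971137 -174.00323352]
188.5171358071819 15.351443835667329 83.85490124056051 14.771349079100345
A [641.5 179.6] 59.0 8.0 89.4
B [ 470.8 -269.1] 134.2 61.8 1.7
C [433.7  20.1] 61.0 17.2 -82.0
t 0.1 p [184.3 648.7 230. ] yaw 164.1
(417, 230, 290, 190) shift [-0.677 -0.679 -0.119] turn [-0.004 -0.001 -0.862]
(648, -184, 150, 197) shift [-1.347 -1.348  0.163] turn [-4.000e-03 -1.000e-03 -1.095e+00]
```

step_arm(series=[{"x":-0.05,"y":-0.05,"z":-0.12,"grip":-1},{"x":-0.68,"y":-0.68,"z":-0.12,"az":-0.86,"grip":-1},{"x":-0.68,"y":-0.68,"z":-0.12,"az":-0.86,"grip":-1},{"x":-0.68,"y":-0.68,"z":-0.12,"az":-0.86,"grip":-1},{"x":-0.68,"y":-0.68,"z":-0.12,"az":-0.86,"grip":-1},{"x":-0.68,"y":-0.68,"z":-0.12,"az":-0.86,"grip":-1},{"x":-0.68,"y":-0.68,"z":-0.12,"az":-0.86,"grip":-1},{"x":-0.68,"y":-0.68,"z":-0.12,"az":-0.86,"grip":-1},{"x":-0.68,"y":-0.68,"z":-0.12,"az":-0.86,"grip":-1},{"x":-0.68,"y":-0.68,"z":-0.12,"az":-0.86,"grip":-1},{"x":-0.68,"y":-0.68,"z":-0.12,"az":-0.86,"grip":-1},{"x":-0.68,"y":-0.68,"z":-0.12,"az":-0.86,"grip":-1}])

```text
validation failed for argument at $.se...
```

```bash
python3 -c "
from h import *
go((649.7,-185.3,120,197))"
```

```text
t 0.1 p [184.3 648.7 230. ] yaw 164.1
(649.7, -185.3, 120, 197) shift [-1.351 -1.35   0.223] turn [-4.000e-03 -1.000e-03 -1.095e+00]
```

step_arm(series=[{"x":-0.05,"y":-0.05,"z":-0.12,"ax":0,"ay":0,"az":0,"grip":-1}], force=60)

```text
time: 0.2
tool_pos: [0.1942, 0.6242, 0.2654]
tcp_rot: [-0.43, -3.108, 0.023]
wrist_force: [0.4, -0.4, -0.4]
width: 0.997
grip_force: 0.0
```

step_arm(series=[{"x":-0.65,"y":-0.65,"z":-0.05,"ax":0,"ay":0,"az":-0.86,"grip":-1},{"x":-0.65,"y":-0.65,"z":-0.05,"ax":0,"ay":0,"az":-0.86,"grip":-1},{"x":-0.65,"y":-0.65,"z":-0.05,"ax":0,"ay":0,"az":-0.86,"grip":-1},{"x":-0.65,"y":-0.65,"z":-0.05,"ax":0,"ay":0,"az":-0.86,"grip":-1},{"x":-0.65,"y":-0.65,"z":-0.05,"ax":0,"ay":0,"az":-0.86,"grip":-1},{"x":-0.65,"y":-0.65,"z":-0.05,"ax":0,"ay":0,"az":-0.86,"grip":-1},{"x":-0.65,"y":-0.65,"z":-0.05,"ax":0,"ay":0,"az":-0.86,"grip":-1},{"x":-0.65,"y":-0.65,"z":-0.05,"ax":0,"ay":0,"az":-0.86,"grip":-1},{"x":-0.65,"y":-0.65,"z":-0.05,"ax":0,"ay":0,"az":-0.86,"grip":-1},{"x":-0.65,"y":-0.65,"z":-0.05,"ax":0,"ay":0,"az":-0.86,"grip":-1},{"x":-0.65,"y":-0.65,"z":-0.05,"ax":0,"ay":0,"az":-0.86,"grip":-1}])

```text
time: 1.3
tool_pos: [0.4212, 0.2242, 0.2992]
tcp_rot: [0.266, -3.13, -0.0]
wrist_force: [-0.0, 1.1, 0.4]
width: 1.001
grip_force: 0.0
```

```bash
python3 -c "
from h import *
go((649.7,-185.3,120,197))"
```

```text
t 1.3 p [421.2 224.2 299.2] yaw -170.3
(649.7, -185.3, 120, 197) shift [-0.312 -0.884  0.358] turn [ 0.    -0.001 -0.243]
```

step_arm(series=[{"x":-0.312,"y":-0.884,"z":0.2,"ax":0,"ay":0,"az":-0.243,"grip":-1},{"x":-0.312,"y":-0.884,"z":0.2,"ax":0,"ay":0,"az":-0.243,"grip":-1},{"x":-0.312,"y":-0.884,"z":0.2,"ax":0,"ay":0,"az":-0.243,"grip":-1},{"x":-0.312,"y":-0.884,"z":0.2,"ax":0,"ay":0,"az":-0.243,"grip":-1},{"x":-0.312,"y":-0.884,"z":0.2,"ax":0,"ay":0,"az":-0.243,"grip":-1},{"x":-0.312,"y":-0.884,"z":0.2,"ax":0,"ay":0,"az":-0.243,"grip":-1},{"x":-0.312,"y":-0.884,"z":0.2,"ax":0,"ay":0,"az":-0.243,"grip":-1},{"x":-0.312,"y":-0.884,"z":0.2,"ax":0,"ay":0,"az":-0.243,"grip":-1},{"x":-0.312,"y":-0.884,"z":0.2,"ax":0,"ay":0,"az":-0.243,"grip":-1},{"x":-0.312,"y":-0.884,"z":0.2,"ax":0,"ay":0,"az":-0.243,"grip":-1},{"x":-0.312,"y":-0.884,"z":0.358,"ax":0,"ay":0,"az":-0.243,"grip":-1},{"x":-0.312,"y":-0.884,"z":0.358,"ax":0,"ay":0,"az":-0.243,"grip":-1}])

```text
time: 2.5
tool_pos: [0.6505, -0.1811, 0.1168]
tcp_rot: [0.47, -3.104, -0.004]
wrist_force: [-0.8, -0.1, -1.2]
width: 0.998
grip_force: 0.0
```

```bash
python3 -c "
from h import *
go((649.7,-185.3,21,197))
c=imaging.read_camera('top');s=imaging.read_camera('side')
cv2.imwrite('pics/g1.png',np.hstack([c['img'][60:260,300:500],s['img'][180:380,270:470]])[:,:,::-1].repeat(2,0).repeat(2,1))"
```

```text
t 2.5 p [ 650.5 -181.1  116.8] yaw -162.8
(649.7, -185.3, 21, 197) shift [ 0.004 -0.008  0.192] turn [ 0.005 -0.004  0.008]
```

View pics/g1.png

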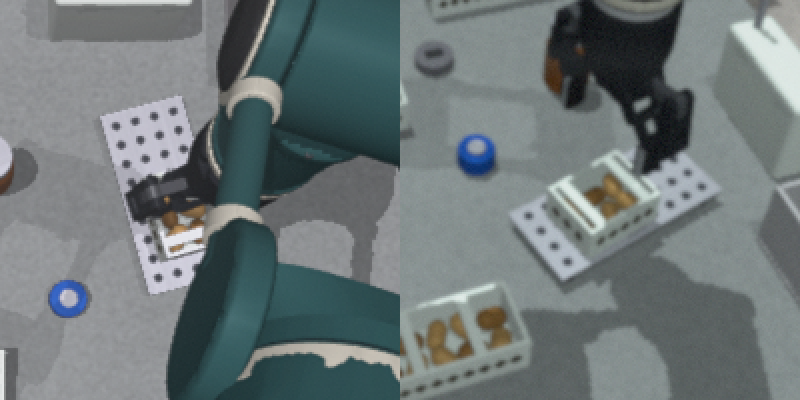

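The gripper is above tray D with the fingers across its width. I'll descend, letting any lag settle first.

step_arm(series=[{"x":0,"y":0,"z":0,"ax":0,"ay":0,"az":0,"grip":-1},{"x":0,"y":0,"z":0.1,"ax":0,"ay":0,"az":0,"grip":-1},{"x":0,"y":0,"z":0.1,"ax":0,"ay":0,"az":0,"grip":-1}])

```text
time: 2.9
tool_pos: [0.6483, -0.1806, 0.0673]
tcp_rot: [0.472, -3.1, -0.005]
wrist_force: [-2.1, 0.5, -1.1]
width: 0.999
grip_force: 0.0
```

```bash
python3 -c "
from h import *
go((649.7,-185.3,21,197))"
```

```text
t 2.9 p [ 648.3 -180.6   67.3] yaw -162.7
(649.7, -185.3, 21, 197) shift [-0.    -0.01   0.093] turn [ 0.007 -0.01   0.01 ]
```

step_arm(series=[{"x":0,"y":-0.01,"z":0.04,"ax":0,"ay":0,"az":0.01,"grip":-1},{"x":0,"y":-0.01,"z":0.093,"ax":0,"ay":0,"az":0.01,"grip":-1},{"x":0,"y":-0.01,"z":0.093,"ax":0,"ay":0,"az":0.01,"grip":-1},{"x":0,"y":-0.01,"z":0.093,"ax":0,"ay":0,"az":0.01,"grip":-1},{"x":0,"y":-0.01,"z":0.093,"ax":0,"ay":0,"az":0.01,"grip":1},{"x":0,"y":-0.01,"z":0.093,"ax":0,"ay":0,"az":0.01,"grip":1},{"x":0,"y":-0.01,"z":0.093,"ax":0,"ay":0,"az":0.01,"grip":1},{"x":0,"y":-0.01,"z":0.093,"ax":0,"ay":0,"az":0.01,"grip":1},{"x":0,"y":-0.01,"z":0.093,"ax":0,"ay":0,"az":0.01,"grip":1}], force=40)

```text
time: 3.8
tool_pos: [0.654, -0.1876, 0.027]
tcp_rot: [-0.462, 3.104, -0.002]
wrist_force: [-0.9, 1.8, 5.7]
width: 0.717
grip_force: 46.0
```

```bash
python3 -c "
from h import *
go((650,-185,160,197),(431,288,160,199))"
```

```text
t 3.8 p [ 654.  -187.6   27. ] yaw -163.1
(650, -185, 160, 197) shift [ 0.005  0.007 -0.266] turn [-0.003  0.007 -0.002]
(431, 288, 160, 199) shift [ 0.149  1.039 -0.268] turn [-0.003  0.007 -0.069]
```

step_arm(series=[{"x":0,"y":0,"z":-0.1,"ax":0,"ay":0,"az":0,"grip":1},{"x":0,"y":0,"z":-0.2,"ax":0,"ay":0,"az":0,"grip":1},{"x":0.01,"y":0.1,"z":-0.27,"ax":0,"ay":0,"az":0,"grip":1},{"x":0.14,"y":0.97,"z":-0.27,"ax":0,"ay":0,"az":-0.07,"grip":1},{"x":0.14,"y":0.97,"z":-0.27,"ax":0,"ay":0,"az":-0.07,"grip":1},{"x":0.14,"y":0.97,"z":-0.27,"ax":0,"ay":0,"az":-0.07,"grip":1},{"x":0.14,"y":0.97,"z":-0.27,"ax":0,"ay":0,"az":-0.07,"grip":1},{"x":0.14,"y":0.97,"z":-0.27,"ax":0,"ay":0,"az":-0.07,"grip":1},{"x":0.14,"y":0.97,"z":-0.27,"ax":0,"ay":0,"az":-0.07,"grip":1},{"x":0.14,"y":0.97,"z":-0.27,"ax":0,"ay":0,"az":-0.07,"grip":1},{"x":0.14,"y":0.97,"z":-0.27,"ax":0,"ay":0,"az":-0.07,"grip":1},{"x":0.14,"y":0.97,"z":-0.27,"ax":0,"ay":0,"az":-0.07,"grip":1}])

```text
time: 5.0
tool_pos: [0.4428, 0.2577, 0.1599]
tcp_rot: [-0.519, 3.097, 0.001]
wrist_force: [1.2, -0.6, -1.9]
width: 0.715
grip_force: 45.4
```

step_arm(series=[{"x":0,"y":0,"z":0,"ax":0,"ay":0,"az":0,"grip":1},{"x":0,"y":0,"z":0,"ax":0,"ay":0,"az":0,"grip":1}])

```text
time: 5.2
tool_pos: [0.4433, 0.2571, 0.1595]
tcp_rot: [-0.525, 3.096, -0.0]
wrist_force: [-0.0, -0.1, -1.5]
width: 0.718
grip_force: 45.4
```

```bash
python3 -c "
from h import *
go((431,288,60,199),(431,288,13,199))
c=imaging.read_camera('top');s=imaging.read_camera('side')
go((431,288,60,199),(431,288,13,199))
cv2.imwrite('pics/g2.png',np.hstack([c['img'][150:350,50:250],s['img'][0:200,100:300]])[:,:,::-1].repeat(2,0).repeat(2,1))"
```

```text
t 5.2 p [443.3 257.1 159.5] yaw -160.8
(431, 288, 60, 199) shift [0.003 0.066 0.199] turn [-0.001  0.002  0.008]
(431, 288, 13, 199) shift [0.003 0.067 0.293] turn [-0.001  0.002  0.008]
t 5.3 p [444.2 255.5 159.2] yaw -161.0
(431, 288, 60, 199) shift [0.004 0.07  0.198] turn [-0.001  0.001  0.001]
(431, 288, 13, 199) shift [0.004 0.07  0.292] turn [-0.001  0.001  0.001]
```

View pics/g2.png

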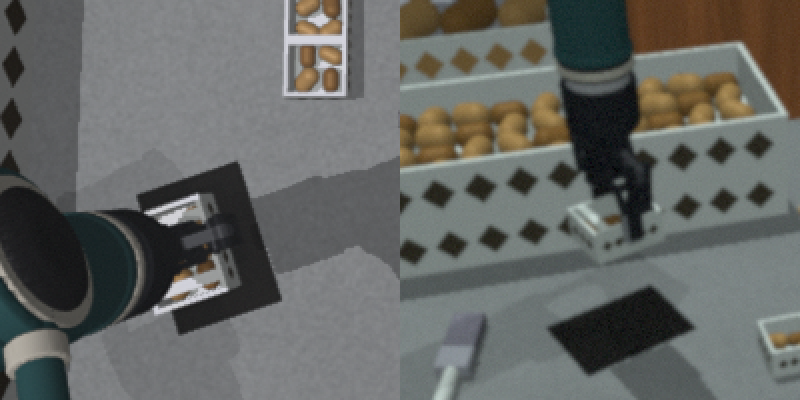

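Tray D hangs level in the gripper above the mat, and its shadow is visible to the right. The pose reading is noisy by 1–2 mm, so I'll average several readings.

```bash
python3 - <<'E'
t=open('h.py').read()
t=t.replace('''s=bot.read_state();R=Ro.from_rotvec(s["tcp_rot"]);p=np.array(s["tool_pos"])''','''S=[]
    for i in range(n):
        S.append(bot.read_state())
        if i<n-1: imaging.read_camera("side")
    s=S[-1];R=Ro.from_rotvec([k["tcp_rot"] for k in S]).mean();q=np.array([k["tool_pos"] for k in S]);p=q.mean(0)''').replace("def go(*ts)","def go(*ts,n=4)").replace('"p",np','"sd",np.round(q.std(0)*1e3,1),"p",np')
open('h.py','w').write(t)
E
python3 -c "
from h import *
go((431,288,60,199),(431,288,13,199))"
```

```text
t 5.45 sd [0.1 0.3 0.1] p [444.4 255.1 159. ] yaw -161.0
(431, 288, 60, 199) shift [0.004 0.071 0.198] turn [-0.001  0.001 -0.002]
(431, 288, 13, 199) shift [0.004 0.071 0.292] turn [-0.001  0.001 -0.002]
```

step_arm(series=[{"x":0.004,"y":0.071,"z":0.1,"ax":0,"ay":0,"az":0,"grip":1},{"x":0.004,"y":0.071,"z":0.198,"ax":0,"ay":0,"az":0,"grip":1},{"x":0.004,"y":0.071,"z":0.26,"ax":0,"ay":0,"az":0,"grip":1},{"x":0.004,"y":0.071,"z":0.26,"ax":0,"ay":0,"az":0,"grip":1},{"x":0.004,"y":0.071,"z":0.26,"ax":0,"ay":0,"az":0,"grip":1},{"x":0.004,"y":0.071,"z":0.26,"ax":0,"ay":0,"az":0,"grip":1},{"x":0.004,"y":0.071,"z":0.26,"ax":0,"ay":0,"az":0,"grip":1}])

```text
time: 6.15
tool_pos: [0.433, 0.29, 0.0318]
tcp_rot: [-0.517, 3.094, 0.003]
wrist_force: [0.7, 1.0, -2.2]
width: 0.722
grip_force: 45.4
```

```bash
python3 -c "
from h import *
go((431,288,13,199),n=3)
s=imaging.read_camera('side')
cv2.imwrite('pics/g3.png',cv2.resize(s['img'][90:230,140:290,::-1],None,fx=4,fy=4))"
```

```text
t 6.25 sd [0.3 0.1 0.3] p [432.7 289.9  31.5] yaw -161.0
(431, 288, 13, 199) shift [ 0.005 -0.003  0.037] turn [ 0.002  0.009 -0.   ]
```

View pics/g3.png

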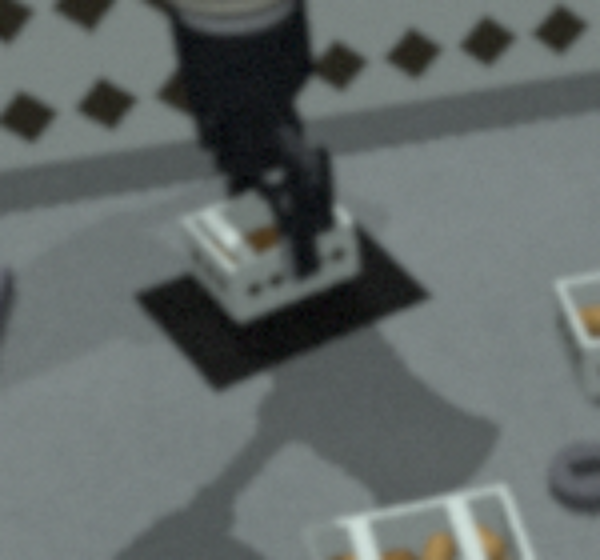

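Tray D hangs about 2 cm above the mat, with the fingertips about a quarter of the way up its side. I'll lower it.

step_arm(series=[{"x":0.004,"y":-0.003,"z":0.025,"ax":0,"ay":0.01,"az":0,"grip":1},{"x":0.004,"y":-0.003,"z":0.039,"ax":0,"ay":0.01,"az":0,"grip":1},{"x":0.004,"y":-0.003,"z":0.039,"ax":0,"ay":0.01,"az":0,"grip":1},{"x":0.004,"y":-0.003,"z":0.039,"ax":0,"ay":0.01,"az":0,"grip":1}])

```text
time: 6.7
tool_pos: [0.4291, 0.2869, 0.0114]
tcp_rot: [0.518, -3.092, 0.002]
wrist_force: [-7.2, -5.0, 21.3]
width: 0.715
grip_force: 49.1
```

step_arm(series=[{"x":0,"y":0,"z":-0.003,"ax":0,"ay":0,"az":0,"grip":1},{"x":0,"y":0,"z":-0.003,"ax":0,"ay":0,"az":0,"grip":-1},{"x":0,"y":0,"z":-0.003,"ax":0,"ay":0,"az":0,"grip":-1},{"x":0,"y":0,"z":-0.003,"ax":0,"ay":0,"az":0,"grip":-1},{"x":0,"y":0,"z":-0.003,"ax":0,"ay":0,"az":0,"grip":-1},{"x":0,"y":0,"z":-0.06,"ax":0,"ay":0,"az":0,"grip":-1},{"x":0,"y":0,"z":-0.14,"ax":0,"ay":0,"az":0,"grip":-1},{"x":0,"y":0,"z":-0.24,"ax":0,"ay":0,"az":0,"grip":-1},{"x":0,"y":0,"z":-0.24,"ax":0,"ay":0,"az":0,"grip":-1}])

```text
time: 7.6
tool_pos: [0.4346, 0.2902, 0.1369]
tcp_rot: [-0.518, 3.091, 0.007]
wrist_force: [0.7, 1.7, 0.8]
width: 0.999
grip_force: 0.0
```

```bash
python3 -c "
from h import *
go((665.5,178,100,181),n=4)"
```

```text
t 7.75 sd [1.9 1.2 2.9] p [432.  288.5 132.8] yaw -161.0
(665.5, 178, 100, 181) shift [-0.369 -0.361  0.066] turn [0.003 0.002 0.601]
```

step_arm(series=[{"x":-0.369,"y":-0.361,"z":0.0,"ax":0,"ay":0,"az":0.6,"grip":-1},{"x":-0.369,"y":-0.361,"z":0.0,"ax":0,"ay":0,"az":0.6,"grip":-1},{"x":-0.369,"y":-0.361,"z":0.0,"ax":0,"ay":0,"az":0.6,"grip":-1},{"x":-0.369,"y":-0.361,"z":0.0,"ax":0,"ay":0,"az":0.6,"grip":-1},{"x":-0.369,"y":-0.361,"z":0.0,"ax":0,"ay":0,"az":0.6,"grip":-1},{"x":-0.369,"y":-0.361,"z":0.06,"ax":0,"ay":0,"az":0.6,"grip":-1},{"x":-0.369,"y":-0.361,"z":0.06,"ax":0,"ay":0,"az":0.6,"grip":-1},{"x":-0.369,"y":-0.361,"z":0.06,"ax":0,"ay":0,"az":0.6,"grip":-1},{"x":-0.369,"y":-0.361,"z":0.06,"ax":0,"ay":0,"az":0.6,"grip":-1}])

```text
time: 8.65
tool_pos: [0.6614, 0.1771, 0.0977]
tcp_rot: [0.029, -3.135, 0.003]
wrist_force: [0.3, 0.1, 0.5]
width: 0.997
grip_force: 0.0
```

```bash
python3 -c "
from h import *
c=imaging.read_camera('top')
print('Dmat',rect(c,white(c,165),(105,225,200,325),.041))
go((665.5,178,50,181),(665.5,178,6,181),n=4)
cv2.imwrite('pics/g4.png',c['img'][80:330,80:330,::-1].repeat(2,0).repeat(2,1))"
```

```text
Dmat (array([524.3, 366.1]), 19.9, 5.9, -89.5)
t 8.85 sd [0.3 0.1 0.4] p [662.4 177.4  99.4] yaw -178.9
(665.5, 178, 50, 181) shift [-0.007  0.001  0.099] turn [-0.003 -0.008  0.003]
(665.5, 178, 6, 181) shift [-0.007  0.001  0.187] turn [-0.003 -0.008  0.003]
```

View pics/g4.png

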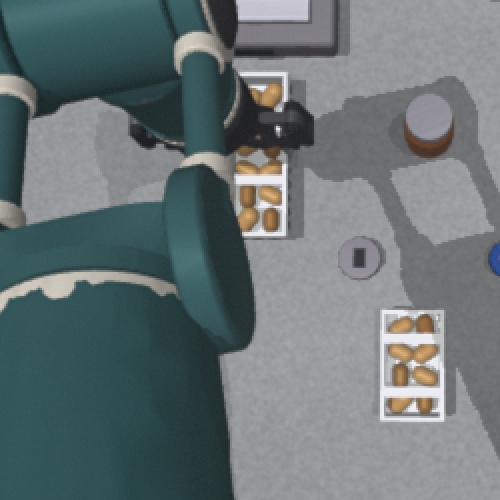

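The gripper straddles tray A and has plenty of room to the jar. I'll descend and grip.

step_arm(series=[{"x":-0.006,"y":0.001,"z":0.1,"ax":0,"ay":0,"az":0,"grip":-1},{"x":-0.006,"y":0.001,"z":0.16,"ax":0,"ay":0,"az":0,"grip":-1},{"x":-0.006,"y":0.001,"z":0.187,"ax":0,"ay":0,"az":0,"grip":-1},{"x":-0.006,"y":0.001,"z":0.187,"ax":0,"ay":0,"az":0,"grip":-1},{"x":-0.006,"y":0.001,"z":0.187,"ax":0,"ay":0,"az":0,"grip":1},{"x":-0.006,"y":0.001,"z":0.187,"ax":0,"ay":0,"az":0,"grip":1},{"x":-0.006,"y":0.001,"z":0.187,"ax":0,"ay":0,"az":0,"grip":1},{"x":-0.006,"y":0.001,"z":0.187,"ax":0,"ay":0,"az":0,"grip":1},{"x":-0.006,"y":0.001,"z":0.187,"ax":0,"ay":0,"az":0,"grip":1}], force=50)

```text
time: 9.75
tool_pos: [0.6675, 0.1776, 0.0078]
tcp_rot: [0.028, -3.141, 0.001]
wrist_force: [-0.5, 0.4, 6.1]
width: 0.717
grip_force: 57.6
```

```bash
python3 -c "
from h import *
go((666,178,150,181),(670.7,-174,150,195.2),n=3)"
```

```text
t 9.85 sd [0. 0. 0.] p [667.5 177.6   7.8] yaw -179.0
(666, 178, 150, 181) shift [ 0.003  0.001 -0.284] turn [-0.001 -0.     0.001]
(670.7, -174, 150, 195.2) shift [ 0.006 -0.703 -0.284] turn [-0.001 -0.    -0.472]
```

step_arm(series=[{"x":0,"y":0,"z":-0.1,"ax":0,"ay":0,"az":0,"grip":1},{"x":0,"y":0,"z":-0.2,"ax":0,"ay":0,"az":0,"grip":1},{"x":0,"y":0,"z":-0.3,"ax":0,"ay":0,"az":0,"grip":1},{"x":0.008,"y":-0.703,"z":-0.3,"ax":0,"ay":0,"az":-0.472,"grip":1},{"x":0.008,"y":-0.703,"z":-0.3,"ax":0,"ay":0,"az":-0.472,"grip":1},{"x":0.008,"y":-0.703,"z":-0.3,"ax":0,"ay":0,"az":-0.472,"grip":1},{"x":0.008,"y":-0.703,"z":-0.3,"ax":0,"ay":0,"az":-0.472,"grip":1},{"x":0.008,"y":-0.703,"z":-0.3,"ax":0,"ay":0,"az":-0.472,"grip":1},{"x":0.008,"y":-0.703,"z":-0.3,"ax":0,"ay":0,"az":-0.472,"grip":1},{"x":0.008,"y":-0.703,"z":-0.3,"ax":0,"ay":0,"az":-0.472,"grip":1},{"x":0.008,"y":-0.703,"z":-0.3,"ax":0,"ay":0,"az":-0.472,"grip":1},{"x":0.008,"y":-0.703,"z":-0.3,"ax":0,"ay":0,"az":-0.472,"grip":1}])

```text
time: 11.05
tool_pos: [0.6677, -0.1759, 0.1552]
tcp_rot: [0.409, -3.109, 0.001]
wrist_force: [-0.1, 1.1, -2.3]
width: 0.714
grip_force: 56.7
```

```bash
python3 -c "
from h import *
c=imaging.read_camera('top')
print('Dmat',rect(c,white(c,165),(105,225,200,325),.041))
go((672.6,-173.5,60,195.2),n=5)"
```

```text
Dmat (array([425.4, 284.9]), 80.8, 61.8, 19.2)
t 11.3 sd [0.2 0.7 0.1] p [ 668.1 -173.1  155.2] yaw -164.8
(672.6, -173.5, 60, 195.2) shift [-0.01  -0.003  0.19 ] turn [ 0.001 -0.011  0.001]
```

Tray D is parked within about 6 mm of the mat's middle and lined up with it. Next I lower A onto the stand.

step_arm(series=[{"x":-0.01,"y":-0.002,"z":0.1,"ax":0,"ay":-0.005,"az":0,"grip":1},{"x":-0.01,"y":-0.002,"z":0.19,"ax":0,"ay":-0.005,"az":0,"grip":1},{"x":-0.01,"y":-0.002,"z":0.23,"ax":0,"ay":-0.005,"az":0,"grip":1},{"x":-0.01,"y":-0.002,"z":0.23,"ax":0,"ay":-0.005,"az":0,"grip":1},{"x":-0.01,"y":-0.002,"z":0.23,"ax":0,"ay":-0.005,"az":0,"grip":1},{"x":-0.01,"y":-0.002,"z":0.23,"ax":0,"ay":-0.005,"az":0,"grip":1},{"x":-0.01,"y":-0.002,"z":0.23,"ax":0,"ay":-0.005,"az":0,"grip":1}])

```text
time: 12.0
tool_pos: [0.675, -0.1745, 0.0435]
tcp_rot: [-0.416, 3.112, -0.004]
wrist_force: [-0.4, -0.6, -1.1]
width: 0.72
grip_force: 56.7
```

```bash
python3 -c "
from h import *
go((672.6,-173.5,26,195.2),n=3)"
```

```text
t 12.1 sd [0.3 0.  0.3] p [ 674.7 -174.5   43.1] yaw -164.8
(672.6, -173.5, 26, 195.2) shift [0.004 0.003 0.034] turn [-0.005  0.002  0.   ]
```

step_arm(series=[{"x":0.004,"y":0.002,"z":0.02,"ax":0,"ay":0,"az":0,"grip":1},{"x":0.004,"y":0.002,"z":0.033,"ax":0,"ay":0,"az":0,"grip":1},{"x":0.004,"y":0.002,"z":0.033,"ax":0,"ay":0,"az":0,"grip":1},{"x":0.004,"y":0.002,"z":0.033,"ax":0,"ay":0,"az":0,"grip":1}])

```text
time: 12.5
tool_pos: [0.6706, -0.1739, 0.0256]
tcp_rot: [0.414, -3.112, 0.001]
wrist_force: [-4.2, 0.5, 9.6]
width: 0.717
grip_force: 58.7
```

step_arm(series=[{"x":-0.003,"y":0,"z":-0.003,"ax":0,"ay":0,"az":0,"grip":1},{"x":-0.003,"y":0,"z":-0.003,"ax":0,"ay":0,"az":0,"grip":1},{"x":-0.003,"y":0,"z":-0.002,"ax":0,"ay":0,"az":0,"grip":-1},{"x":-0.003,"y":0,"z":-0.002,"ax":0,"ay":0,"az":0,"grip":-1},{"x":-0.003,"y":0,"z":-0.002,"ax":0,"ay":0,"az":0,"grip":-1},{"x":-0.003,"y":0,"z":-0.002,"ax":0,"ay":0,"az":0,"grip":-1},{"x":-0.003,"y":0,"z":-0.06,"ax":0,"ay":0,"az":0,"grip":-1},{"x":-0.003,"y":0,"z":-0.14,"ax":0,"ay":0,"az":0,"grip":-1},{"x":-0.003,"y":0,"z":-0.22,"ax":0,"ay":0,"az":0,"grip":-1},{"x":-0.003,"y":0,"z":-0.22,"ax":0,"ay":0,"az":0,"grip":-1},{"x":-0.003,"y":0,"z":-0.22,"ax":0,"ay":0,"az":0,"grip":-1}])

```text
time: 13.6
tool_pos: [0.6736, -0.1735, 0.136]
tcp_rot: [-0.415, 3.113, -0.004]
wrist_force: [-0.0, -0.3, -0.1]
width: 0.999
grip_force: 0.0
```

```bash
python3 -c "
from h import *
go((469.6,-270.5,100,181.6),n=3)"
```

```text
t 13.7 sd [0.9 0.3 1.5] p [ 672.3 -173.2  134.1] yaw -164.8
(469.6, -270.5, 100, 181.6) shift [ 0.442 -0.082  0.069] turn [-0.002 -0.004  0.453]
```

step_arm(series=[{"x":0.442,"y":-0.082,"z":0.0,"ax":0,"ay":0,"az":0.453,"grip":-1},{"x":0.442,"y":-0.082,"z":0.0,"ax":0,"ay":0,"az":0.453,"grip":-1},{"x":0.442,"y":-0.082,"z":0.0,"ax":0,"ay":0,"az":0.453,"grip":-1},{"x":0.442,"y":-0.082,"z":0.0,"ax":0,"ay":0,"az":0.453,"grip":-1},{"x":0.442,"y":-0.082,"z":0.069,"ax":0,"ay":0,"az":0.453,"grip":-1},{"x":0.442,"y":-0.082,"z":0.069,"ax":0,"ay":0,"az":0.453,"grip":-1},{"x":0.442,"y":-0.082,"z":0.069,"ax":0,"ay":0,"az":0.453,"grip":-1},{"x":0.442,"y":-0.082,"z":0.069,"ax":0,"ay":0,"az":0.453,"grip":-1},{"x":0.442,"y":-0.082,"z":0.069,"ax":0,"ay":0,"az":0.453,"grip":-1}])

```text
time: 14.6
tool_pos: [0.4717, -0.2707, 0.101]
tcp_rot: [0.046, -3.141, 0.003]
wrist_force: [1.0, 0.5, -0.0]
width: 0.994
grip_force: 0.0
```

```bash
python3 -c "
from h import *
c=imaging.read_camera('top')
print('A',rect(c,white(c,190),(330,90,425,220),.056))
print('A+',rect(c,white(c,180),(330,90,425,220),.056))
go((469.6,-270.5,6,181.6),n=4)
cv2.imwrite('pics/g5.png',c['img'][80:300,320:500,::-1].repeat(2,0).repeat(2,1))"
```

```text
A (array([ 671.3, -174. ]), 163.7, 60.6, 14.6)
A+ (array([ 671.5, -173.9]), 164.4, 61.4, 14.8)
t 14.8 sd [0.3 0.1 0.1] p [ 471.2 -270.6  100.9] yaw -178.3
(469.6, -270.5, 6, 181.6) shift [0.003 0.001 0.19 ] turn [-0.003 -0.002  0.003]
```

View pics/g5.png

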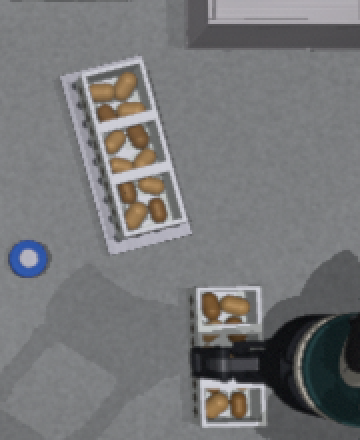

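Tray A sits within about 1 mm of the stand's centre and is aligned with it. The gripper is over B, so I'll grip it.

step_arm(series=[{"x":0.003,"y":0.001,"z":0.1,"ax":0,"ay":0,"az":0,"grip":-1},{"x":0.003,"y":0.001,"z":0.16,"ax":0,"ay":0,"az":0,"grip":-1},{"x":0.003,"y":0.001,"z":0.19,"ax":0,"ay":0,"az":0,"grip":-1},{"x":0.003,"y":0.001,"z":0.19,"ax":0,"ay":0,"az":0,"grip":-1},{"x":0.003,"y":0.001,"z":0.19,"ax":0,"ay":0,"az":0,"grip":1},{"x":0.003,"y":0.001,"z":0.19,"ax":0,"ay":0,"az":0,"grip":1},{"x":0.003,"y":0.001,"z":0.19,"ax":0,"ay":0,"az":0,"grip":1},{"x":0.003,"y":0.001,"z":0.19,"ax":0,"ay":0,"az":0,"grip":1},{"x":0.003,"y":0.001,"z":0.19,"ax":0,"ay":0,"az":0,"grip":1}], force=50)

```text
time: 15.7
tool_pos: [0.4698, -0.2715, 0.0072]
tcp_rot: [-0.044, 3.14, -0.005]
wrist_force: [1.0, -0.7, 6.6]
width: 0.717
grip_force: 56.6
```

```bash
python3 -c "
from h import *
go((671.4,-174,180,194.8),n=3)"
```

```text
t 15.8 sd [0. 0. 0.] p [ 469.8 -271.5    7.2] yaw -178.4
(671.4, -174, 180, 194.8) shift [-0.409  0.183 -0.346] turn [-0.006  0.001 -0.44 ]
```

step_arm(series=[{"x":0,"y":0,"z":-0.1,"ax":0,"ay":0,"az":0,"grip":1},{"x":0,"y":0,"z":-0.2,"ax":0,"ay":0,"az":0,"grip":1},{"x":0,"y":0,"z":-0.3,"ax":0,"ay":0,"az":0,"grip":1},{"x":-0.409,"y":0.183,"z":-0.346,"ax":0,"ay":0,"az":-0.44,"grip":1},{"x":-0.409,"y":0.183,"z":-0.346,"ax":0,"ay":0,"az":-0.44,"grip":1},{"x":-0.409,"y":0.183,"z":-0.346,"ax":0,"ay":0,"az":-0.44,"grip":1},{"x":-0.409,"y":0.183,"z":-0.346,"ax":0,"ay":0,"az":-0.44,"grip":1},{"x":-0.409,"y":0.183,"z":-0.346,"ax":0,"ay":0,"az":-0.44,"grip":1},{"x":-0.409,"y":0.183,"z":-0.346,"ax":0,"ay":0,"az":-0.44,"grip":1},{"x":-0.409,"y":0.183,"z":-0.346,"ax":0,"ay":0,"az":-0.44,"grip":1},{"x":-0.409,"y":0.183,"z":-0.346,"ax":0,"ay":0,"az":-0.44,"grip":1},{"x":-0.409,"y":0.183,"z":-0.346,"ax":0,"ay":0,"az":-0.44,"grip":1}])

```text
time: 17.0
tool_pos: [0.6688, -0.1737, 0.1771]
tcp_rot: [0.402, -3.112, 0.001]
wrist_force: [0.5, -0.4, -2.3]
width: 0.717
grip_force: 56.2
```

```bash
python3 -c "
from h import *
go((671.4,-174,80,194.8),n=4)"
```

```text
t 17.15 sd [0.2 0.  0.2] p [ 669.1 -173.7  177.3] yaw -165.3
(671.4, -174, 80, 194.8) shift [-0.005 -0.002  0.195] turn [-0.    -0.006 -0.002]
```

step_arm(series=[{"x":-0.004,"y":-0.002,"z":0.1,"ax":0,"ay":0,"az":0,"grip":1},{"x":-0.004,"y":-0.002,"z":0.17,"ax":0,"ay":0,"az":0,"grip":1},{"x":-0.004,"y":-0.002,"z":0.2,"ax":0,"ay":0,"az":0,"grip":1},{"x":-0.004,"y":-0.002,"z":0.2,"ax":0,"ay":0,"az":0,"grip":1},{"x":-0.004,"y":-0.002,"z":0.2,"ax":0,"ay":0,"az":0,"grip":1},{"x":-0.004,"y":-0.002,"z":0.2,"ax":0,"ay":0,"az":0,"grip":1}])

```text
time: 17.75
tool_pos: [0.6743, -0.1743, 0.0804]
tcp_rot: [-0.404, 3.114, -0.004]
wrist_force: [1.1, -0.7, -1.9]
width: 0.714
grip_force: 56.2
```

```bash
python3 -c "
from h import *
go((671.4,-174,63.5,194.8),n=3)"
```

```text
t 17.85 sd [0.1 0.1 0.1] p [ 674.2 -174.2   80.4] yaw -165.2
(671.4, -174, 63.5, 194.8) shift [0.005 0.002 0.034] turn [-0.005  0.003 -0.   ]
```

step_arm(series=[{"x":0.003,"y":0.001,"z":0.02,"ax":0,"ay":0,"az":0,"grip":1},{"x":0.003,"y":0.001,"z":0.033,"ax":0,"ay":0,"az":0,"grip":1},{"x":0.003,"y":0.001,"z":0.033,"ax":0,"ay":0,"az":0,"grip":1},{"x":0.003,"y":0.001,"z":0.033,"ax":0,"ay":0,"az":0,"grip":1}])

```text
time: 18.25
tool_pos: [0.671, -0.1737, 0.0629]
tcp_rot: [0.405, -3.114, 0.002]
wrist_force: [-3.4, 0.8, 8.3]
width: 0.717
grip_force: 58.3
```

step_arm(series=[{"x":0,"y":0,"z":-0.002,"ax":0,"ay":0,"az":0,"grip":1},{"x":0,"y":0,"z":-0.002,"ax":0,"ay":0,"az":0,"grip":-1},{"x":0,"y":0,"z":-0.002,"ax":0,"ay":0,"az":0,"grip":-1},{"x":0,"y":0,"z":-0.002,"ax":0,"ay":0,"az":0,"grip":-1},{"x":0,"y":0,"z":-0.002,"ax":0,"ay":0,"az":0,"grip":-1},{"x":0,"y":0,"z":-0.06,"ax":0,"ay":0,"az":0,"grip":-1},{"x":0,"y":0,"z":-0.14,"ax":0,"ay":0,"az":0,"grip":-1},{"x":0,"y":0,"z":-0.2,"ax":0,"ay":0,"az":0,"grip":-1},{"x":0,"y":0,"z":-0.2,"ax":0,"ay":0,"az":0,"grip":-1},{"x":0,"y":0,"z":-0.2,"ax":0,"ay":0,"az":0,"grip":-1}])

```text
time: 19.25
tool_pos: [0.6715, -0.1736, 0.1622]
tcp_rot: [0.405, -3.115, 0.003]
wrist_force: [-0.6, 0.7, -0.4]
width: 0.999
grip_force: 0.0
```

```bash
python3 -c "
from h import *
go((458,19.6,100,180.5),n=3)"
```

```text
t 19.35 sd [0.7 0.2 1.2] p [ 670.6 -173.3  160.6] yaw -165.2
(458, 19.6, 100, 180.5) shift [0.312 0.482 0.122] turn [-0.001 -0.005  0.477]
```

step_arm(series=[{"x":0.312,"y":0.482,"z":0.0,"ax":0,"ay":0,"az":0.477,"grip":-1},{"x":0.312,"y":0.482,"z":0.0,"ax":0,"ay":0,"az":0.477,"grip":-1},{"x":0.312,"y":0.482,"z":0.0,"ax":0,"ay":0,"az":0.477,"grip":-1},{"x":0.312,"y":0.482,"z":0.0,"ax":0,"ay":0,"az":0.477,"grip":-1},{"x":0.312,"y":0.482,"z":0.0,"ax":0,"ay":0,"az":0.477,"grip":-1},{"x":0.312,"y":0.482,"z":0.122,"ax":0,"ay":0,"az":0.477,"grip":-1},{"x":0.312,"y":0.482,"z":0.122,"ax":0,"ay":0,"az":0.477,"grip":-1},{"x":0.312,"y":0.482,"z":0.122,"ax":0,"ay":0,"az":0.477,"grip":-1},{"x":0.312,"y":0.482,"z":0.122,"ax":0,"ay":0,"az":0.477,"grip":-1},{"x":0.312,"y":0.482,"z":0.122,"ax":0,"ay":0,"az":0.477,"grip":-1}])

```text
time: 20.35
tool_pos: [0.46, 0.0192, 0.1013]
tcp_rot: [0.013, -3.141, 0.002]
wrist_force: [-0.5, -0.6, 0.9]
width: 1.003
grip_force: 0.0
```

```bash
python3 -c "
from h import *
c=imaging.read_camera('top')
w=white(c,190)
print('B',rect(c,w,(330,90,440,220),.094))
go((458,19.6,6,180.5),n=4)
cv2.imwrite('pics/g6.png',c['img'][80:300,240:440,::-1].repeat(2,0).repeat(2,1))"
```

```text
B (array([ 673.4, -169.3]), 140.6, 68.6, 15.0)
t 20.55 sd [0.2 0.  0.1] p [460.1  19.2 101.5] yaw -179.6
(458, 19.6, 6, 180.5) shift [0.004 0.001 0.191] turn [-0.002  0.    -0.002]
```

View pics/g6.png

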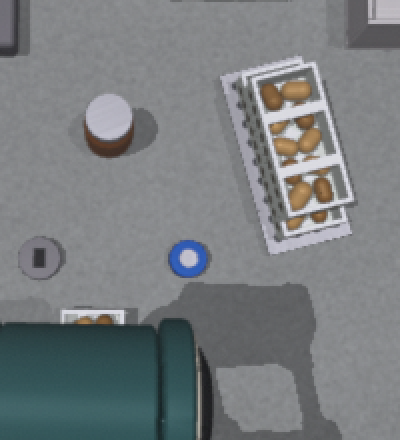

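B sits flat on A. Its rim corners in the crop are at about (252,78), (316,62), (354,203) and (290,218). The gripper is above C.

step_arm(series=[{"x":0.003,"y":0.001,"z":0.1,"ax":0,"ay":0,"az":0,"grip":-1},{"x":0.003,"y":0.001,"z":0.16,"ax":0,"ay":0,"az":0,"grip":-1},{"x":0.003,"y":0.001,"z":0.19,"ax":0,"ay":0,"az":0,"grip":-1},{"x":0.003,"y":0.001,"z":0.19,"ax":0,"ay":0,"az":0,"grip":-1},{"x":0.003,"y":0.001,"z":0.19,"ax":0,"ay":0,"az":0,"grip":1},{"x":0.003,"y":0.001,"z":0.19,"ax":0,"ay":0,"az":0,"grip":1},{"x":0.003,"y":0.001,"z":0.19,"ax":0,"ay":0,"az":0,"grip":1},{"x":0.003,"y":0.001,"z":0.19,"ax":0,"ay":0,"az":0,"grip":1},{"x":0.003,"y":0.001,"z":0.19,"ax":0,"ay":0,"az":0,"grip":1}], force=50)

```text
time: 21.45
tool_pos: [0.4584, 0.02, 0.0069]
tcp_rot: [-0.013, 3.14, -0.002]
wrist_force: [0.2, -0.5, 6.9]
width: 0.714
grip_force: 56.7
```

```bash
python3 -c "
from h import *
c=pickle.load(open('top0.pkl','rb'))
P=cast(c,np.array([(252,78),(316,62),(354,203),(290,218)])/2+[240,80]-.25,.094)*1e3
print(P[:,:2].round(1),P.mean(0).round(1))
d=P[0]+P[1]-P[2]-P[3];print(np.degrees(np.arctan2(d[1],d[0])),np.hypot(*d[:2])/2)
go((671.4,-174,220,194.8),n=3)"
```

```text
[[ 727.6 -128.2]
 [ 743.  -187.6]
 [ 611.1 -221.2]
 [ 596.8 -162.6]] [ 669.6 -174.9   94. ]
14.522129868812685 135.62968680147043
t 21.55 sd [0. 0. 0.] p [458.4  20.    6.9] yaw -179.5
(671.4, -174, 220, 194.8) shift [-0.423 -0.392 -0.425] turn [-0.002  0.002 -0.477]
```

step_arm(series=[{"x":0,"y":0,"z":-0.1,"ax":0,"ay":0,"az":0,"grip":1},{"x":0,"y":0,"z":-0.2,"ax":0,"ay":0,"az":0,"grip":1},{"x":0,"y":0,"z":-0.3,"ax":0,"ay":0,"az":0,"grip":1},{"x":0,"y":0,"z":-0.4,"ax":0,"ay":0,"az":0,"grip":1},{"x":-0.423,"y":-0.392,"z":-0.425,"ax":0,"ay":0,"az":-0.477,"grip":1},{"x":-0.423,"y":-0.392,"z":-0.425,"ax":0,"ay":0,"az":-0.477,"grip":1},{"x":-0.423,"y":-0.392,"z":-0.425,"ax":0,"ay":0,"az":-0.477,"grip":1},{"x":-0.423,"y":-0.392,"z":-0.425,"ax":0,"ay":0,"az":-0.477,"grip":1},{"x":-0.423,"y":-0.392,"z":-0.425,"ax":0,"ay":0,"az":-0.477,"grip":1},{"x":-0.423,"y":-0.392,"z":-0.425,"ax":0,"ay":0,"az":-0.477,"grip":1},{"x":-0.423,"y":-0.392,"z":-0.425,"ax":0,"ay":0,"az":-0.477,"grip":1},{"x":-0.423,"y":-0.392,"z":-0.425,"ax":0,"ay":0,"az":-0.477,"grip":1}])

```text
time: 22.75
tool_pos: [0.6697, -0.1742, 0.216]
tcp_rot: [0.402, -3.111, -0.001]
wrist_force: [-0.4, 1.3, -2.2]
width: 0.719
grip_force: 56.6
```

```bash
python3 -c "
from h import *
go((671.2,-174,120,194.8),n=5)"
```

```text
t 22.95 sd [0.3 0.6 0.5] p [ 669.2 -173.2  216.7] yaw -165.2
(671.2, -174, 120, 194.8) shift [-0.004 -0.003  0.193] turn [ 0.002 -0.008  0.   ]
```

step_arm(series=[{"x":-0.003,"y":-0.002,"z":0.1,"ax":0,"ay":0,"az":0,"grip":1},{"x":-0.003,"y":-0.002,"z":0.17,"ax":0,"ay":0,"az":0,"grip":1},{"x":-0.003,"y":-0.002,"z":0.2,"ax":0,"ay":0,"az":0,"grip":1},{"x":-0.003,"y":-0.002,"z":0.2,"ax":0,"ay":0,"az":0,"grip":1},{"x":-0.003,"y":-0.002,"z":0.2,"ax":0,"ay":0,"az":0,"grip":1},{"x":-0.003,"y":-0.002,"z":0.2,"ax":0,"ay":0,"az":0,"grip":1}])

```text
time: 23.55
tool_pos: [0.6737, -0.1749, 0.1207]
tcp_rot: [-0.405, 3.113, -0.004]
wrist_force: [0.1, -0.7, -1.7]
width: 0.716
grip_force: 56.5
```

```bash
python3 -c "
from h import *
go((671.2,-174,101,194.8),n=3)"
```

```text
t 23.65 sd [0.1 0.  0.1] p [ 673.6 -175.   120.6] yaw -165.2
(671.2, -174, 101, 194.8) shift [0.004 0.003 0.039] turn [-0.006  0.003  0.   ]
```

step_arm(series=[{"x":0.003,"y":0.002,"z":0.02,"ax":0,"ay":0,"az":0,"grip":1},{"x":0.003,"y":0.002,"z":0.038,"ax":0,"ay":0,"az":0,"grip":1},{"x":0.003,"y":0.002,"z":0.038,"ax":0,"ay":0,"az":0,"grip":1},{"x":0.003,"y":0.002,"z":0.038,"ax":0,"ay":0,"az":0,"grip":1}])

```text
time: 24.05
tool_pos: [0.6707, -0.1742, 0.1007]
tcp_rot: [0.404, -3.115, 0.002]
wrist_force: [-2.0, 0.7, 9.5]
width: 0.716
grip_force: 58.6
```

step_arm(series=[{"x":0,"y":0,"z":-0.002,"ax":0,"ay":0,"az":0,"grip":1},{"x":0,"y":0,"z":-0.002,"ax":0,"ay":0,"az":0,"grip":-1},{"x":0,"y":0,"z":-0.002,"ax":0,"ay":0,"az":0,"grip":-1},{"x":0,"y":0,"z":-0.002,"ax":0,"ay":0,"az":0,"grip":-1},{"x":0,"y":0,"z":-0.002,"ax":0,"ay":0,"az":0,"grip":-1},{"x":0,"y":0,"z":-0.06,"ax":0,"ay":0,"az":0,"grip":-1},{"x":0,"y":0,"z":-0.14,"ax":0,"ay":0,"az":0,"grip":-1},{"x":0,"y":0,"z":-0.2,"ax":0,"ay":0,"az":0,"grip":-1},{"x":0,"y":0,"z":-0.2,"ax":0,"ay":0,"az":0,"grip":-1},{"x":0,"y":0,"z":-0.2,"ax":0,"ay":0,"az":0,"grip":-1}])

```text
time: 25.05
tool_pos: [0.6708, -0.1741, 0.1997]
tcp_rot: [0.405, -3.115, 0.003]
wrist_force: [-0.2, 1.3, 0.7]
width: 1.002
grip_force: 0.0
```

```bash
python3 -c "
from h import *
go((425.4,284.9,110,199.2),n=3)"
```

```text
t 25.15 sd [0.7 0.2 1.2] p [ 669.9 -173.8  198.1] yaw -165.2
(425.4, 284.9, 110, 199.2) shift [0.238 1.012 0.177] turn [-0.    -0.006 -0.147]
```

step_arm(series=[{"x":0.238,"y":1.0,"z":0.0,"ax":0,"ay":0,"az":-0.147,"grip":-1},{"x":0.238,"y":1.0,"z":0.0,"ax":0,"ay":0,"az":-0.147,"grip":-1},{"x":0.238,"y":1.0,"z":0.0,"ax":0,"ay":0,"az":-0.147,"grip":-1},{"x":0.238,"y":1.0,"z":0.0,"ax":0,"ay":0,"az":-0.147,"grip":-1},{"x":0.238,"y":1.0,"z":0.0,"ax":0,"ay":0,"az":-0.147,"grip":-1},{"x":0.238,"y":1.0,"z":0.0,"ax":0,"ay":0,"az":-0.147,"grip":-1},{"x":0.238,"y":1.0,"z":0.0,"ax":0,"ay":0,"az":-0.147,"grip":-1},{"x":0.238,"y":1.0,"z":0.0,"ax":0,"ay":0,"az":-0.147,"grip":-1},{"x":0.238,"y":1.0,"z":0.177,"ax":0,"ay":0,"az":-0.147,"grip":-1},{"x":0.238,"y":1.0,"z":0.177,"ax":0,"ay":0,"az":-0.147,"grip":-1},{"x":0.238,"y":1.0,"z":0.177,"ax":0,"ay":0,"az":-0.147,"grip":-1},{"x":0.238,"y":1.0,"z":0.177,"ax":0,"ay":0,"az":-0.147,"grip":-1}])

```text
time: 26.35
tool_pos: [0.4205, 0.2792, 0.1037]
tcp_rot: [0.528, -3.082, 0.006]
wrist_force: [-0.3, -0.4, 0.2]
width: 0.995
grip_force: 0.0
```

```bash
python3 -c "
from h import *
c=imaging.read_camera('top')
go((425.4,284.9,9,199.2),n=5)
cv2.imwrite('pics/g7.png',np.hstack([c['img'][90:220,320:440],c['img'][200:330,100:220]])[:,:,::-1].repeat(3,0).repeat(3,1))"
```

```text
t 26.6 sd [1.9 0.  1.7] p [426.1 278.6 108.6] yaw -160.7
(425.4, 284.9, 9, 199.2) shift [-0.004  0.013  0.199] turn [-0.002 -0.011  0.003]
```

View pics/g7.png

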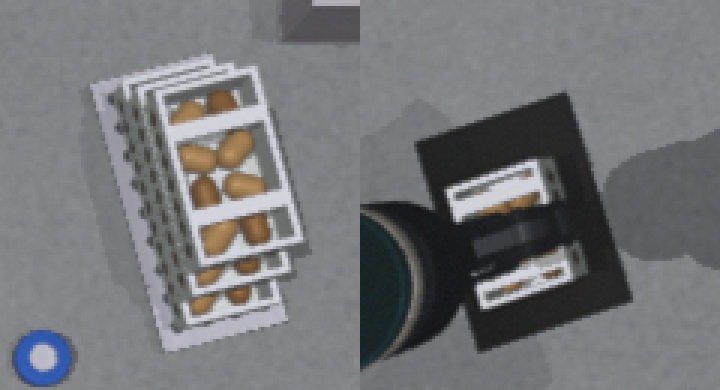

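The stack of A, B and C looks regular. C's rim corners in the crop are at about (157,90), (258,66), (303,242) and (200,270). Tray D is under the gripper on the mat.

step_arm(series=[{"x":0,"y":0.012,"z":0.08,"ax":0,"ay":0,"az":0,"grip":-1},{"x":0,"y":0.012,"z":0.08,"ax":0,"ay":0,"az":0,"grip":-1},{"x":0,"y":0.012,"z":0.08,"ax":0,"ay":0,"az":0,"grip":-1},{"x":0,"y":0.012,"z":0.08,"ax":0,"ay":0,"az":0,"grip":-1}])

```text
time: 27.0
tool_pos: [0.4267, 0.2847, 0.0718]
tcp_rot: [0.522, -3.098, -0.0]
wrist_force: [0.1, -1.0, 0.4]
width: 0.999
grip_force: 0.0
```

```bash
python3 -c "
from h import *
c=pickle.load(open('top0.pkl','rb'))
P=cast(c,np.array([(157,90),(258,66),(303,242),(200,270)])/3+[320,90]-.33,.132)*1e3
print(P[:,:2].round(1),P.mean(0).round(1))
d=P[0]+P[1]-P[2]-P[3];print(np.degrees(np.arctan2(d[1],d[0])),np.hypot(*d[:2])/2)
go((425.4,284.9,9,199.2),n=3)"
```

```text
[[ 715.3 -133.1]
 [ 730.  -192.6]
 [ 625.3 -217.7]
 [ 608.4 -157.7]] [ 669.8 -175.3  132. ]
13.22870660160403 108.7246641739352
t 27.1 sd [0.1 0.1 0.1] p [426.7 284.9  71.9] yaw -160.8
(425.4, 284.9, 9, 199.2) shift [0.003 0.001 0.126] turn [ 0.001  0.001 -0.001]
```

step_arm(series=[{"x":0.003,"y":0.001,"z":0.08,"ax":0,"ay":0,"az":0,"grip":-1},{"x":0.003,"y":0.001,"z":0.126,"ax":0,"ay":0,"az":0,"grip":-1},{"x":0.003,"y":0.001,"z":0.126,"ax":0,"ay":0,"az":0,"grip":-1},{"x":0.003,"y":0.001,"z":0.126,"ax":0,"ay":0,"az":0,"grip":1},{"x":0.003,"y":0.001,"z":0.126,"ax":0,"ay":0,"az":0,"grip":1},{"x":0.003,"y":0.001,"z":0.126,"ax":0,"ay":0,"az":0,"grip":1},{"x":0.003,"y":0.001,"z":0.126,"ax":0,"ay":0,"az":0,"grip":1},{"x":0.003,"y":0.001,"z":0.126,"ax":0,"ay":0,"az":0,"grip":1}], force=50)

```text
time: 27.9
tool_pos: [0.4252, 0.2857, 0.0092]
tcp_rot: [-0.524, 3.096, 0.001]
wrist_force: [-0.5, -0.6, 7.1]
width: 0.719
grip_force: 56.7
```

```bash
python3 -c "
from h import *
go((425.4,284.9,240,199.2),(671,-174.3,260,194.8),n=3)"
```

```text
t 28.0 sd [0. 0. 0.] p [425.2 285.7   9.2] yaw -160.8
(425.4, 284.9, 240, 199.2) shift [-0.001 -0.001 -0.462] turn [0.001 0.003 0.   ]
(671, -174.3, 260, 194.8) shift [-0.162 -1.03  -0.502] turn [0.001 0.003 0.147]
```

step_arm(series=[{"x":0,"y":0,"z":-0.1,"ax":0,"ay":0,"az":0,"grip":1},{"x":0,"y":0,"z":-0.2,"ax":0,"ay":0,"az":0,"grip":1},{"x":0,"y":0,"z":-0.3,"ax":0,"ay":0,"az":0,"grip":1},{"x":0,"y":0,"z":-0.4,"ax":0,"ay":0,"az":0,"grip":1},{"x":-0.05,"y":-0.5,"z":-0.5,"ax":0,"ay":0,"az":0.1,"grip":1},{"x":-0.05,"y":-0.5,"z":-0.5,"ax":0,"ay":0,"az":0.1,"grip":1},{"x":-0.05,"y":-0.5,"z":-0.5,"ax":0,"ay":0,"az":0.1,"grip":1},{"x":-0.05,"y":-0.5,"z":-0.5,"ax":0,"ay":0,"az":0.1,"grip":1},{"x":-0.05,"y":-0.5,"z":-0.5,"ax":0,"ay":0,"az":0.1,"grip":1},{"x":-0.05,"y":-0.5,"z":-0.5,"ax":0,"ay":0,"az":0.1,"grip":1},{"x":-0.05,"y":-0.5,"z":-0.5,"ax":0,"ay":0,"az":0.1,"grip":1}])

```text
time: 29.1
tool_pos: [0.5302, 0.0556, 0.2574]
tcp_rot: [0.437, -3.109, 0.001]
wrist_force: [-1.0, 1.6, -2.3]
width: 0.717
grip_force: 56.2
```

```bash
python3 -c "
from h import *
go((671,-174.3,255,194.8),n=3)"
```

```text
t 29.2 sd [0.5 0.8 0.4] p [529.5  56.7 256.9] yaw -163.9
(671, -174.3, 255, 194.8) shift [-0.144 -0.522  0.003] turn [ 0.001 -0.006  0.044]
```

step_arm(series=[{"x":-0.144,"y":-0.522,"z":0,"ax":0,"ay":0,"az":0.044,"grip":1},{"x":-0.144,"y":-0.522,"z":0,"ax":0,"ay":0,"az":0.044,"grip":1},{"x":-0.144,"y":-0.522,"z":0,"ax":0,"ay":0,"az":0.044,"grip":1},{"x":-0.144,"y":-0.522,"z":0,"ax":0,"ay":0,"az":0.044,"grip":1},{"x":-0.144,"y":-0.522,"z":0,"ax":0,"ay":0,"az":0.044,"grip":1},{"x":-0.144,"y":-0.522,"z":0,"ax":0,"ay":0,"az":0.044,"grip":1},{"x":-0.144,"y":-0.522,"z":0,"ax":0,"ay":0,"az":0.044,"grip":1},{"x":-0.144,"y":-0.522,"z":0,"ax":0,"ay":0,"az":0.044,"grip":1},{"x":-0.144,"y":-0.522,"z":0,"ax":0,"ay":0,"az":0.044,"grip":1},{"x":-0.144,"y":-0.522,"z":0.1,"ax":0,"ay":0,"az":0.044,"grip":1},{"x":-0.144,"y":-0.522,"z":0.18,"ax":0,"ay":0,"az":0.044,"grip":1},{"x":-0.144,"y":-0.522,"z":0.18,"ax":0,"ay":0,"az":0.044,"grip":1}])

```text
time: 30.4
tool_pos: [0.6659, -0.1701, 0.1593]
tcp_rot: [0.408, -3.099, -0.008]
wrist_force: [0.1, 0.2, -3.2]
width: 0.715
grip_force: 56.1
```

step_arm(series=[{"x":0,"y":0,"z":0,"ax":0,"ay":0,"az":0,"grip":1},{"x":0,"y":0,"z":0,"ax":0,"ay":0,"az":0,"grip":1},{"x":0,"y":0,"z":0,"ax":0,"ay":0,"az":0,"grip":1}])

```text
time: 30.7
tool_pos: [0.6738, -0.1739, 0.1709]
tcp_rot: [-0.407, 3.112, -0.005]
wrist_force: [-0.2, -1.3, -2.2]
width: 0.719
grip_force: 56.2
```

```bash
python3 -c "
from h import *
go((671,-174.3,138.5,194.8),n=3)"
```

```text
t 30.8 sd [0.3 0.  0.4] p [ 673.5 -173.9  170.4] yaw -165.1
(671, -174.3, 138.5, 194.8) shift [0.005 0.001 0.064] turn [-0.006  0.004  0.003]
```

step_arm(series=[{"x":0.003,"y":0,"z":0.03,"ax":0,"ay":0,"az":0.003,"grip":1},{"x":0.003,"y":0,"z":0.055,"ax":0,"ay":0,"az":0.003,"grip":1},{"x":0.003,"y":0,"z":0.063,"ax":0,"ay":0,"az":0.003,"grip":1},{"x":0.003,"y":0,"z":0.063,"ax":0,"ay":0,"az":0.003,"grip":1},{"x":0.003,"y":0,"z":0.063,"ax":0,"ay":0,"az":0.003,"grip":1},{"x":0.003,"y":0,"z":0.063,"ax":0,"ay":0,"az":0.003,"grip":1}])

```text
time: 31.4
tool_pos: [0.6702, -0.1745, 0.1377]
tcp_rot: [0.404, -3.114, 0.002]
wrist_force: [-6.2, 0.8, 11.9]
width: 0.717
grip_force: 59.2
```

```bash
python3 -c "
from h import *
go((671,-174.3,138,194.8),n=3)
print(bot.read_state()['wrist_force'])"
```

```text
t 31.5 sd [0. 0. 0.] p [ 670.2 -174.5  137.7] yaw -165.2
(671, -174.3, 138, 194.8) shift [-0.002 -0.    -0.001] turn [-0.002 -0.004 -0.   ]
[-5.21753358  1.26328425 13.7053306 ]
```

In contact and on target. I'll release, rise and move clear towards the robot.

step_arm(series=[{"x":-0.001,"y":0,"z":-0.002,"ax":0,"ay":0,"az":0,"grip":1},{"x":-0.001,"y":0,"z":-0.002,"ax":0,"ay":0,"az":0,"grip":-1},{"x":-0.001,"y":0,"z":-0.002,"ax":0,"ay":0,"az":0,"grip":-1},{"x":-0.001,"y":0,"z":-0.002,"ax":0,"ay":0,"az":0,"grip":-1},{"x":-0.001,"y":0,"z":-0.002,"ax":0,"ay":0,"az":0,"grip":-1},{"x":-0.001,"y":0,"z":-0.06,"ax":0,"ay":0,"az":0,"grip":-1},{"x":-0.001,"y":0,"z":-0.14,"ax":0,"ay":0,"az":0,"grip":-1},{"x":-0.001,"y":0,"z":-0.2,"ax":0,"ay":0,"az":0,"grip":-1},{"x":-0.001,"y":0,"z":-0.2,"ax":0,"ay":0,"az":0,"grip":-1}])

```text
time: 32.4
tool_pos: [0.6742, -0.1747, 0.2422]
tcp_rot: [-0.404, 3.108, -0.008]
wrist_force: [0.6, 0.1, -0.2]
width: 0.998
grip_force: 0.0
```

step_arm(series=[{"x":0.3,"y":0.6,"z":0,"ax":0,"ay":0,"az":0,"grip":-1},{"x":0.3,"y":0.6,"z":0,"ax":0,"ay":0,"az":0,"grip":-1},{"x":0.3,"y":0.6,"z":0,"ax":0,"ay":0,"az":0,"grip":-1},{"x":0.3,"y":0.6,"z":0,"ax":0,"ay":0,"az":0,"grip":-1},{"x":0.3,"y":0.6,"z":0,"ax":0,"ay":0,"az":0,"grip":-1},{"x":0.3,"y":0.6,"z":0,"ax":0,"ay":0,"az":0,"grip":-1},{"x":0.3,"y":0.6,"z":0,"ax":0,"ay":0,"az":0,"grip":-1},{"x":0.3,"y":0.6,"z":0,"ax":0,"ay":0,"az":0,"grip":-1},{"x":0.3,"y":0.6,"z":0,"ax":0,"ay":0,"az":0,"grip":-1}])

```text
time: 33.3
tool_pos: [0.4487, 0.0783, 0.2353]
tcp_rot: [0.408, -3.113, 0.002]
wrist_force: [0.6, 1.0, -0.9]
width: 1.0
grip_force: 0.0
```

```bash
python3 -c "
from h import *
c=imaging.read_camera('top');s=imaging.read_camera('side')
a=cv2.resize(c['img'][90:220,310:440],(390,390));b=cv2.resize(s['img'][150:340,290:480],(390,390))
cv2.imwrite('pics/g8.png',np.hstack([a,b])[:,:,::-1])"
```

```text
(no output)
```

View pics/g8.png

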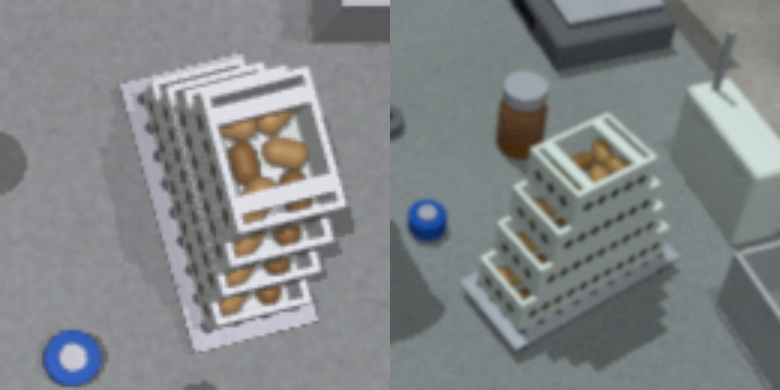

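The four trays stand upright in a regular pyramid on the stand. D's rim corners in the crop are at about (205,97), (308,68), (345,205) and (240,229), and the jar is still standing.

```bash
python3 -c "
from h import *
c=pickle.load(open('top0.pkl','rb'))
P=cast(c,np.array([(205,97),(308,68),(345,205),(240,229)])/3+[310,90]-.33,.170)*1e3
print(P.mean(0).round(1))
if np.hypot(*(P.mean(0)[:2]-[670.7,-174]))<7: print(bot.finish_job())"
```

```text
[ 671.2 -174.9  170. ]
the job is handed in; nothing more can be done
None
```

The job is handed in: tray D was first parked about 6 mm from the middle of the mat, then A, B, C and D were stacked on the stand, their centres measuring within 2 mm of its centre, the jar still upright in the last picture and the gripper open and clear.

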